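# Stir the bead bath and load the spore-test vials

### The job

Get the dry-bath incubator going. First take the stirring rod from its holder and stir the beads in the well with it, foot right down among the beads near the floor, in wide circles (about halfway out to the wall or more) anticlockwise as seen from above, three full rounds or more, until nearly all the beads have been moved from their places; keep the beads in the well, and stand the rod back in its holder. Then drop the vials on the mat one by one into bores of the block, each upright and fully down in a bore of its own, and only when all are in press the start button down and let it go, leaving the bottle and the label gun alone.

Things in the scene. Friction and masses are not known exactly. Their poses are not given: they have to be found in the camera images.
- bath: dry-bath incubator, fixed; position and yaw vary. White base plate 200 (x) x 370 (y) x 20 mm, from y = -140 to +230 mm of its frame; origin on the bench, x away from the robot at yaw 0, y to the left. On it, right to left: aluminium bore block, round steel bead well, and at the left end the start button (robot side) and the rod's holder (far side)
- block_top (a point): centre of the top of the aluminium bore block, 70 mm over the bench; axes those of the bath. The block is 190 (x) x 130 (y) mm and 50 mm high and has six equal bores, each 37 mm wide and 20 mm deep, with a flat floor, centred in this frame at x = -55, 0, +55 mm and y = +35, -35 mm; any vial fits any bore, one to a bore
- well_floor (a point): centre of the inner floor of the bead well, 25 mm over the bench; axes those of the bath. The well is open above, inner radius 50 mm, wall 4 mm, its rim 50 mm above this point. It lies 140 mm from block_top along the +y axis of the bath
- holder_floor (a point): centre of the inner floor of the rod's holder, a grey upright tube, inner radius 11 mm, outer 14.5 mm, 24 mm over the bench; its mouth is 58 mm above this point
- start (a joint): travel of the start button in m: 0 out, 0.006 fully down; springs back, 4 N hold it fully down
- start_top (a point): centre of the top of the round white start button (28 mm across); it is pressed straight down
- rod: the stirring rod, standing in its holder: straight, round, 150 mm long, about 50 g; origin at the centre of its flat foot, z along the rod to the grip. White shaft 16 mm thick for 100 mm, then a black grip 20 mm thick and 50 mm long (its middle 125 mm from the foot)
- bead0: aluminium bead 0, a ball 20 mm across, 12 g, in the well; origin at its centre (rolls freely; its orientation means nothing). Starts near the middle of the well
- bead1: aluminium bead 1, a ball 20 mm across, 12 g, in the well; origin at its centre (rolls freely; its orientation means nothing). Starts in the ring of eight along the wall
- bead2: aluminium bead 2, a ball 20 mm across, 12 g, in the well; origin at its centre (rolls freely; its orientation means nothing). Starts in the ring of eight along the wall
- bead3: aluminium bead 3, a ball 20 mm across, 12 g, in the well; origin at its centre (rolls freely; its orientation means nothing). Starts in the ring of eight along the wall
- bead4: aluminium bead 4, a ball 20 mm across, 12 g, in the well; origin at its centre (rolls freely; its orientation means nothing). Starts in the ring of eight along the wall
- bead5: aluminium bead 5, a ball 20 mm across, 12 g, in the well; origin at its centre (rolls freely; its orientation means nothing). Starts in the ring of eight along the wall
- bead6: aluminium bead 6, a ball 20 mm across, 12 g, in the well; origin at its centre (rolls freely; its orientation means nothing). Starts in the ring of eight along the wall
- bead7: aluminium bead 7, a ball 20 mm across, 12 g, in the well; origin at its centre (rolls freely; its orientation means nothing). Starts in the ring of eight along the wall
- bead8: aluminium bead 8, a ball 20 mm across, 12 g, in the well; origin at its centre (rolls freely; its orientation means nothing). Starts in the ring of eight along the wall
- mat: thin blue mat, 250 x 180 mm, 3 mm thick, fixed to the bench; origin under its centre. The vials start on it
- vial0: spore-test vial 0: squat upright cylinder 34 mm across and 46 mm tall, amber glass with a heavy foot and a white cap of the same width (top 14 mm), about 50 g; origin at the centre of its foot, z up. Three to five vials are there; absent ones read None
- vial1: spore-test vial 1: squat upright cylinder 34 mm across and 46 mm tall, amber glass with a heavy foot and a white cap of the same width (top 14 mm), about 50 g; origin at the centre of its foot, z up. Three to five vials are there; absent ones read None
- vial2: spore-test vial 2: squat upright cylinder 34 mm across and 46 mm tall, amber glass with a heavy foot and a white cap of the same width (top 14 mm), about 50 g; origin at the centre of its foot, z up. Three to five vials are there; absent ones read None
- vial3: spore-test vial 3: squat upright cylinder 34 mm across and 46 mm tall, amber glass with a heavy foot and a white cap of the same width (top 14 mm), about 50 g; origin at the centre of its foot, z up. Three to five vials are there; absent ones read None
- vial4: spore-test vial 4: squat upright cylinder 34 mm across and 46 mm tall, amber glass with a heavy foot and a white cap of the same width (top 14 mm), about 50 g; origin at the centre of its foot, z up. Three to five vials are there; absent ones read None
- spray: bystander: white bottle, 60 mm across, 150 mm tall, origin under its centre; leave it alone
- labeller: bystander: black label gun lying on the bench, about 190 mm long (x from -55 to +135 mm), 45 mm wide, 75 mm high, origin under its thick end; leave it alone

How it is judged:
On the way, in this order (a step that is already met when the one before it is completed fails the run):
1. the rod's foot is down among the beads at the far side of the well, round 1 (x of rod in the frame of well_floor between 0.015 and 0.05 m and y of rod in the frame of well_floor between -0.015 and 0.015 m and z of rod in the frame of well_floor between -0.01 and 0.018 m).
2. the rod's foot is down among the beads at the near left of the well, round 1 (x of rod in the frame of well_floor between -0.05 and 0 m and y of rod in the frame of well_floor between 0.012 and 0.05 m and z of rod in the frame of well_floor between -0.01 and 0.018 m).
3. the rod's foot is down among the beads at the near right of the well, round 1 (x of rod in the frame of well_floor between -0.05 and 0 m and y of rod in the frame of well_floor between -0.05 and -0.012 m and z of rod in the frame of well_floor between -0.01 and 0.018 m).
4. the rod's foot is down among the beads at the far side of the well, round 2 (all of step 1).
5. the rod's foot is down among the beads at the near left of the well, round 2 (all of step 2).
6. the rod's foot is down among the beads at the near right of the well, round 2 (all of step 3).
7. the foot comes round to the far side again, most of the beads (at least one of each neighbouring pair round the wall) having been moved over 10 mm (all of step 4 and distance of any of bead1, bead2 from where it was at the start of the episode above 0.01 m and distance of any of bead3, bead4 from where it was at the start of the episode above 0.01 m and distance of any of bead5, bead6 from where it was at the start of the episode above 0.01 m and distance of any of bead7, bead8 from where it was at the start of the episode above 0.01 m).
8. the rod stands in its holder again, let go (horizontal distance between rod and holder_floor below 0.009 m and z of rod in the frame of holder_floor below 0.008 m and angle between rod's own z axis and vertical below 0.2 rad and contact force between the fingers and rod below 0.5 N), for 0.2 s.
9. every vial stands fully down in a bore, let go (x of vial0 in the frame of block_top between -0.095 and 0.095 m and y of vial0 in the frame of block_top between -0.065 and 0.065 m and z of vial0 in the frame of block_top between -0.024 and -0.016 m and angle between each of vial0, vial1, vial2, vial3, vial4's own z axis and vertical below 0.15 rad and x of vial1 in the frame of block_top between -0.095 and 0.095 m and y of vial1 in the frame of block_top between -0.065 and 0.065 m and z of vial1 in the frame of block_top between -0.024 and -0.016 m and x of vial2 in the frame of block_top between -0.095 and 0.095 m and y of vial2 in the frame of block_top between -0.065 and 0.065 m and z of vial2 in the frame of block_top between -0.024 and -0.016 m and x of vial3 in the frame of block_top between -0.095 and 0.095 m and y of vial3 in the frame of block_top between -0.065 and 0.065 m and z of vial3 in the frame of block_top between -0.024 and -0.016 m and x of vial4 in the frame of block_top between -0.095 and 0.095 m and y of vial4 in the frame of block_top between -0.065 and 0.065 m and z of vial4 in the frame of block_top between -0.024 and -0.016 m and contact force between the fingers and vial0 below 0.5 N and contact force between the fingers and vial1 below 0.5 N and contact force between the fingers and vial2 below 0.5 N and contact force between the fingers and vial3 below 0.5 N and contact force between the fingers and vial4 below 0.5 N), for 0.2 s.
10. the start button is pressed down (over 4 mm) (value of joint start above 0.004 m), for 0.05 s.
At the end, for the whole second after the job is handed in: every vial present stands in a bore, foot within 4 mm of the bore's floor, tilted under 0.15 rad, at rest and let go; the rod stands in its holder, foot within 9 mm of the axis and 8 mm of the holder's floor, tilted under 0.2 rad; all beads are in the well; the button has sprung back (under 2 mm) (all of step 9 and linear speed of each of vial0, vial1, vial2, vial3, vial4 below 0.02 m/s and horizontal distance between rod and holder_floor below 0.009 m and z of rod in the frame of holder_floor below 0.008 m and angle between rod's own z axis and vertical below 0.2 rad and horizontal distance between each of bead0, bead1, bead2, bead3, bead4, bead5, bead6, bead7, bead8 and well_floor below 0.05 m and z of each of bead0, bead1, bead2, bead3, bead4, bead5, bead6, bead7, bead8 in the frame of well_floor below 0.05 m and value of joint start below 0.002 m); the robot touches nothing.
It fails at once if the bottle or the label gun is moved more than 30 mm (distance of any of spray, labeller from where it was at the start of the episode above 0.03 m).
Of vial0, vial1, vial2, vial3, vial4 only 3 to 5 are there at a start; the rules pass over those that are not, and their reading is None.
At some moment in a run one of vial0, vial1, vial2, vial3, vial4 may be knocked a few centimetres aside while the robot is not near it.
It also fails if it takes over 210 s, if anything falls off the work surface, if the arm or the gripper's body presses on something with over 40 N, if the wrist force passes 120 N, or if a joint passes its speed limit or range.

### The arm

A 7-joint arm with a two-finger parallel gripper is mounted at the origin on the work surface. World frame = base frame: x ahead of the robot, y to its left, z up, the work surface at z = 0. Lengths are in m, angles in rad, forces in N, time in s.
With the tool pointing down it reaches from about 0.35 to 0.9 m from the base axis. Payload 8.1 kg.
Tool frame: the origin (TCP) lies at the very end of the fingers, on their centre line; the grasp point (between the pads) lies 19 mm behind it (arm.tcp_to_grasp is the distance from the TCP to the grasp point, in m); z points along the fingers, y is the line along which they close (so a half turn about z gives the same grasp; the last joint's range is limited). The gripper opens to 92 mm and grips with 3 to 60 N. Pads are 19 mm wide; open, the fingers measure 130 mm over their backs; the gripper's body (75 mm by 190 mm) begins 47 mm behind the grasp point.
Start: joints at [-1.413, 0.434, 0.025, 1.573, -0.012, 1.134, -0.075], TCP at [0.161, 0.604, 0.227] pointing down, gripper open.
Joint ranges: [-2.62, 2.62], [-0.44, 2.09], [-1.27, 1.32], [0.08, 2.57], [-1.32, 4.46], [0.12, 2], [-2.74, 2.74]. Speed limits (rad/s): [2.22, 2.22, 3.01, 3.01, 3.14, 3.14, 3.14].

### API

Orientations are given as a rotation vector (axis times angle).
In Python, from cell import arm, camrig, status gives the robot as it stands (arm), with the cameras (camrig) and the readings (status).
- The arm moves only by the tool run_rows, called after ">>>" by a JSON object that holds its "method" and its "body". Schema: {"type":"object","properties":{"rows":{"type":"object","properties":{"plan":{"type":"array","items":{"type":"array","items":{"type":"number"},"minItems":5,"maxItems":5},"minItems":1,"maxItems":10}},"additionalProperties":false,"required":["plan"]},"clamp_n":{"type":"number"},"only":{"type":"string"},"quiet":{"type":"boolean"},"lines":{"type":"string"}},"required":["rows"],"additionalProperties":false}. rows is an object whose key "plan" holds a list of rows, 1 to 10 of them, each of 5 numbers: dx, dy, dz in shares of the most that a row can go, 1 being 50 mm, then a turn about the tool's z in parts of the range, where 1.0 means pi rad, then the opening from 0.0 (shut) to 1.0 (fully open); each row shifts and turns the commanded pose from where the row before left it, along the tool's axes as they then stand; what a row does not reach is not made up. A row lasts 1/10 s, in which the tool goes at most 0.05 m and 0.15 rad, less where a joint would pass 70% of its speed; a pose out of reach is approached as far as the arm can. The fingers move at their own pace and stop on an object; clamp_n is the grip in N (left out, the last holds). Time passes only in rows, so rows that do not move let the fingers close. The tool returns the time, the measured TCP pose, the force, the opening and the grip force at its end. only (a regular expression) keeps the lines of the reply that match it, lines (a string "A,B") keeps lines A to B, and quiet returns only ok. Shift and turn numbers lie between -1 and 1, and a call with a number outside is refused. Input that does not fit is refused with a message, and nothing moves.
- status.observe(): the state, without advancing time (a new reading comes with each control period).
- camrig.get_image(name): name is "scene" or "top" or "wrist"; returns a dict with "image" (400x640x3 uint8, blue, green, red), "fx", "fy", "cx", "cy" (pixels), "cam_to_world" (4x4, takes a point from camera to world coordinates); the wrist camera has in their place "mount" (4x4, takes a point from camera to tool coordinates, whose origin is the TCP and whose axes are the flange's). Camera axes: x right, y down, z forward; pixel columns grow to the right and rows downward; lengths in m; the calibration is good to about 2 mm. A picture is of the moment at which its call begins: read the wrist's pose just before it. There is no depth.
- arm.sign_off(): hands the job in; it is judged then, once.
The state is a dict: "clock": time; "joints": joint angles; "dq": joint speeds; "joint_efforts": joint torques, N m; "position": TCP position; "ee_rot": TCP orientation; "force": force on the tool from outside, world axes, zero at the start; "ft_torque": the same for the moment, N m; "width": opening from 0.0 (shut) to 1.0 (fully open); "gripper_force": force on a finger pad.
Only numpy, scipy, OpenCV 4.12 (cv2) and the standard library are available. Lean on these libraries where they do the work, as an engineer would, in place of code of your own. Each camera call takes 0.05 s, during which the arm holds its last target. There are 200 camera calls.

## Working session

There is one attempt and no reset: what is moved stays moved. The work goes in short steps, Python scripts to look and compute and a tool call to move; the robot and the scene stay as the last step left them, time stands still between calls to the robot, and variables do not carry over. Pictures are saved under pics/ and viewed, at most 16 in all, crops included, and the job is handed in when it is done.

```bash
mkdir -p pics; ls
```

Run:
```python
from cell import arm, camrig, status
import cv2
print(status.observe())
for n in("top","scene"):
    d=camrig.get_image(n); cv2.imwrite(f"pics/{n}0.png",d["image"]); print(n,d["fx"],d["fy"],d["cx"],d["cy"],d["cam_to_world"])
d=camrig.get_image("wrist");print(d["mount"],d["fx"],d["cx"],d["cy"])
print(arm.tcp_to_grasp)
```

```text
cell.py
pics
{'clock': 0.0, 'joints': array([-1.41254272,  0.43522709,  0.02499162,  1.57408836, -0.01163537,
        1.13397171, -0.07511469]), 'dq': array([-0.00051595,  0.00105067,  0.00139819, -0.00019109, -0.00219585,
        0.00046477, -0.00135798]), 'joint_efforts': array([ 1.67068833e-04, -6.67840648e+01,  9.85529758e-01, -3.14462328e+01,
       -6.03647414e-02,  4.28005157e-02,  1.84275282e-04]), 'position': array([0.16111576, 0.60336017, 0.22594599]), 'ee_rot': array([-4.08757143e-01, -3.11480060e+00,  2.42960069e-03]), 'force': array([ 0.18315835, -0.28539674,  0.53733002]), 'ft_torque': array([ 0.01589934,  0.02781943, -0.01265472]), 'gripper_force': 0.0, 'width': 0.998301954959577}
top 376.39955143281117 376.39955143281117 317.2460988834671 201.79032984983843 [[ 0.0091421  -0.98280369  0.18442703  0.44916815]
 [-0.99993392 -0.0102705  -0.00516407  0.03482641]
 [ 0.00696943 -0.18436763 -0.98283264  0.91554358]
 [ 0.          0.          0.          1.        ]]
scene 452.65238913993426 452.65238913993426 313.44033371215835 203.11947763464906 [[ 0.25793426  0.60258175 -0.75522523  1.36255346]
 [ 0.96613726 -0.16651269  0.19710993 -0.16593461]
 [-0.00697973 -0.78049264 -0.62512601  0.69357421]
 [ 0.          0.          0.          1.        ]]
[[-2.65229808e-04 -9.68639829e-01 -2.48468935e-01  6.59049308e-02]
 [ 9.99999020e-01 -5.98431879e-04  1.26549182e-03 -1.00893027e-04]
 [-1.37449751e-03 -2.48468356e-01  9.68639039e-01 -1.56141822e-01]
 [ 0.00000000e+00  0.00000000e+00  0.00000000e+00  1.00000000e+00]] 332.3102456695513 318.0421066155753 204.36332757035467
0.0188
```

View pics/top0.png

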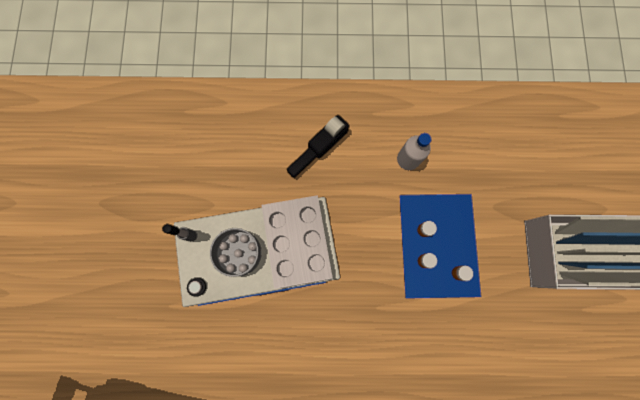

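View pics/scene0.png

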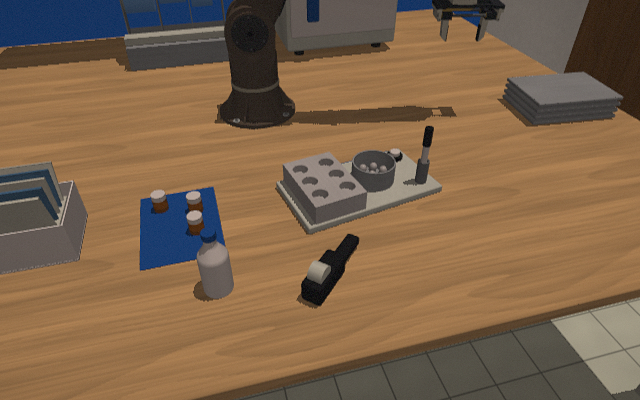

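The top view shows the bath on the left: well (237,253), button (196,287), and the rod with its grip end near (167,229). The block bores are around (278..317, 215..268). There are three vials on the mat, at (429,228), (429,260) and (465,272). The scene view confirms this layout.

Create h.py:
```python
import numpy as np, cv2
from scipy.spatial.transform import Rotation as R
from cell import arm, camrig, status
def cam(n):
    s=status.observe(); d=camrig.get_image(n)
    if n=="wrist":
        T=np.eye(4);T[:3,:3]=R.from_rotvec(s["ee_rot"]).as_matrix();T[:3,3]=s["position"];d["T"]=T@d["mount"]
    else: d["T"]=d["cam_to_world"]
    return d
def ray(d,u,v):
    r=d["T"][:3,:3]@[(u-d["cx"])/d["fx"],(v-d["cy"])/d["fy"],1.]
    return d["T"][:3,3],r
def pt(d,u,v,z):
    o,r=ray(d,u,v); return o+r*(z-o[2])/r[2]
def px(d,p):
    c=np.linalg.inv(d["T"])@[*p,1]; return d["fx"]*c[0]/c[2]+d["cx"],d["fy"]*c[1]/c[2]+d["cy"]
def tri(d1,p1,d2,p2):
    o1,r1=ray(d1,*p1);o2,r2=ray(d2,*p2)
    A=np.c_[r1,-r2];t=np.linalg.lstsq(A,o2-o1,rcond=None)[0]
    a,b=o1+t[0]*r1,o2+t[1]*r2; return (a+b)/2,np.linalg.norm(a-b)
def blobs(mask,lo,hi):
    n,l,s,c=cv2.connectedComponentsWithStats(mask.astype(np.uint8)*255)
    return [(c[i],s[i]) for i in range(1,n) if lo<=s[i][4]<=hi]
def delta(p,yaw=None):
    "world target -> tool axes displacement from the measured pose"
    s=status.observe();M=R.from_rotvec(s["ee_rot"]).as_matrix();out=M.T@(np.array(p)-s["position"])
    return out.round(4), "tooly ang",np.degrees(np.arctan2(M[1,1],M[0,1])).round(2),"toolz",M[:,2].round(4)
```

Run:
```python
from h import *
a=cv2.imread("pics/top0.png")[190:312,158:346]; b=cv2.imread("pics/scene0.png")[120:235,270:445]
a=cv2.resize(a,None,fx=4,fy=4,interpolation=2); b=cv2.resize(b,None,fx=4,fy=4,interpolation=2)
cv2.imwrite("pics/a.png",a);cv2.imwrite("pics/b.png",b)
```

```text
(no output)
```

View pics/a.png

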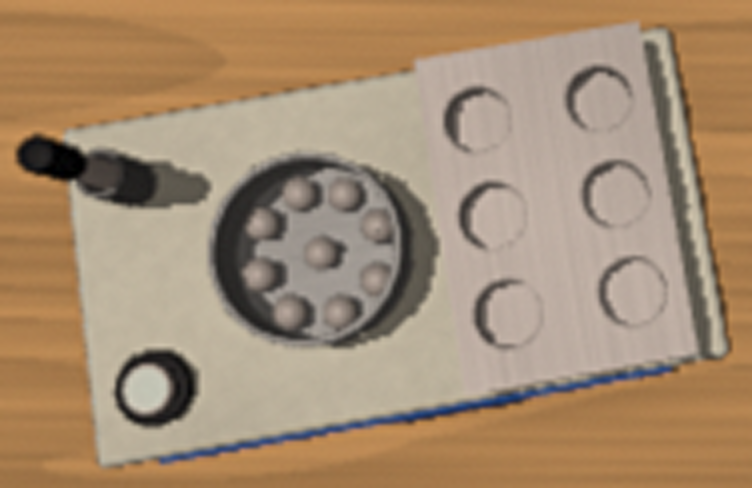

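View pics/b.png

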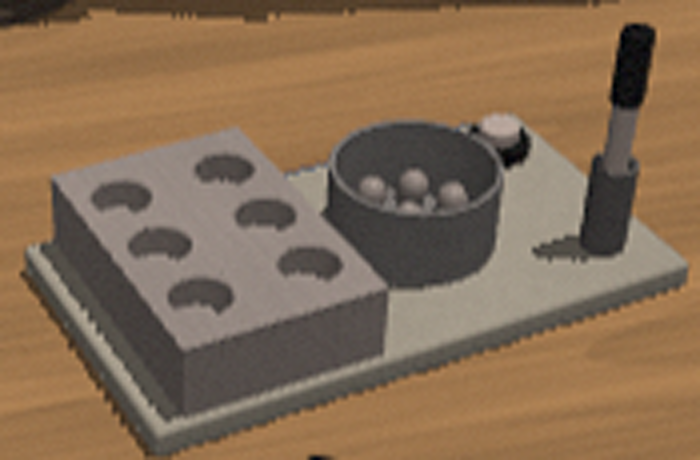

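Run:
```python
from h import *
t=cam("top");s=cam("scene")
A=[(478,119,55,35),(600,98,55,-35),(494,215,0,35),(617,193,0,-35),(510,314,-55,35),(634,291,-55,-35)]
B=[(121,197,-55,-35),(224,170,-55,35),(160,244,0,-35),(265,215,0,35),(202,296,55,-35),(310,264,55,35)]
ta=lambda u,v:(158+u/4-.4,190+v/4-.4); sb=lambda u,v:(270+u/4-.4,120+v/4-.4)
def fit(d,f,L):
    P=np.array([pt(d,*f(u,v),.07)[:2] for u,v,_,_ in L]);Q=np.array([[x,y] for *_,x,y in L])/1000
    pc,qc=P.mean(0),Q.mean(0);p=(P-pc)@[1,1j];q=(Q-qc)@[1,1j]
    g=(p*q.conj()).sum()/(abs(q)**2).sum();yaw=np.angle(g)
    r=p-q*np.exp(1j*yaw)
    return pc,yaw,abs(g),abs(r).max()
for r in(fit(t,ta,A),fit(s,sb,B)):
    print(r); c,y,*_=r; ax=np.array([[np.cos(y),-np.sin(y)],[np.sin(y),np.cos(y)]])
    print("well",c+ax@[0,.14])
print("rodtop",tri(t,ta(38,155),s,sb(637,30)),"at z.174",pt(t,*ta(38,155),.174),pt(s,*sb(637,30),.174))
print("holder mouth",tri(t,ta(100,172),s,sb(617,160)), pt(t,*ta(100,172),.082),pt(s,*sb(617,160),.082))
print("button",tri(t,ta(147,388),s,sb(502,127)))
print("rim",pt(t,*ta(312,250),.075),pt(s,*sb(415,165),.075))
# vials: bright low-sat caps on mat
im=t["image"].astype(int);m=(im.min(2)>120);m[:,:395]=0;m[:,490:]=0;m[:195]=0;m[300:]=0
for c,st in blobs(m,40,600): print("vial top",c,st,pt(t,*c,.049))
```

```text
(array([0.51872109, 0.07614377]), np.float64(0.1873780421907907), np.float64(1.000537485864256), np.float64(0.0003116835422776525))
well [0.49264141 0.21369321]
(array([0.51943078, 0.07790819]), np.float64(0.18409743519138963), np.float64(0.9968915257391485), np.float64(0.0009131842623988629))
well [0.49380248 0.21554245]
rodtop (array([0.53235391, 0.32807569, 0.17276883]), np.float64(0.0018403293279929905)) at z.174 [0.53191326 0.32664451 0.174     ] [0.53402644 0.32804583 0.174     ]
holder mouth (array([0.53334674, 0.32866375, 0.08353106]), np.float64(0.0026499567588239184)) [0.53307988 0.32785553 0.082     ] [0.53102172 0.33146548 0.082     ]
button (array([0.41534491, 0.30836778, 0.03919808]), np.float64(0.0024611661176591752))
rim [0.4917225 0.2100701 0.075    ] [0.49327903 0.21486062 0.075     ]
vial top [428.9760479 227.5748503] [422 221  15  14 167] [ 0.55368415 -0.22920914  0.049     ]
vial top [429.4619883  260.01754386] [423 253  14  15 171] [ 0.47931934 -0.22692267  0.049     ]
vial top [465.41954023 272.9137931 ] [459 266  14  15 174] [ 0.45114719 -0.30732399  0.049     ]
```

Both views agree: the bore fit scale is 1.000 and 0.997, the rod top is at z≈0.173, and the button top is at 0.039. Next, the approach to the rod.

Run:
```python
from h import *
print(delta((.5325,.328,.215)));print(R.from_rotvec(status.observe()["ee_rot"]).as_matrix().round(3))
```

```text
(array([-0.4299, -0.1705,  0.0115]), 'tooly ang', np.float64(75.05), 'toolz', array([-1.e-04, -7.e-04, -1.e+00]))
[[-0.966  0.258 -0.   ]
 [ 0.258  0.966 -0.001]
 [-0.    -0.001 -1.   ]]
```

The rows are not in the units I measure in: shifts go in shares of 50 mm and turns go in shares of pi rad. I convert before sending: -0.149 rad / 3.1416 = -0.0474.

>>> {"method": "run_rows", "body": {"rows": {"plan":[[0,0,0,-0.0474,1],[0,0,0,-0.0474,1],[0,0,0,-0.0474,1]]}}}

```text
clock: 0.55
position: [0.1611, 0.6038, 0.2266]
ee_rot: [0.302, -3.127, 0.0]
force: [0.6, -0.2, 1.0]
width: 1.0
gripper_force: 0.0
```

>>> {"method": "run_rows", "body": {"rows": {"plan":[[-0.62,-0.68,0,0,1],[-0.62,-0.68,0,0,1],[-0.62,-0.68,0,0,1],[-0.62,-0.68,0,0,1],[-0.62,-0.68,0,0,1],[-0.62,-0.68,0,0,1],[-0.62,-0.68,0,0,1],[-0.62,-0.68,0,0,1],[-0.62,-0.68,0,0,1]]}}}

```text
clock: 1.45
position: [0.4933, 0.3534, 0.2268]
ee_rot: [-0.292, 3.128, 0.0]
force: [0.7, 0.8, -0.1]
width: 0.998
gripper_force: 0.0
```

>>> {"method": "run_rows", "body": {"rows": {"plan":[[0,0,0,0,1]]}}}

```text
clock: 1.55
position: [0.4982, 0.3481, 0.2267]
ee_rot: [-0.275, 3.126, -0.006]
force: [0.4, -0.8, 0.4]
width: 0.995
gripper_force: 0.0
```

Run:
```python
from h import *
print(delta((.5325,.328,.215)));d=cam("wrist");cv2.imwrite("pics/w1.png",d["image"]);print(px(d,(.5325,.328,.174)))
```

```text
(array([-0.0302, -0.0257,  0.0118]), 'tooly ang', np.float64(100.07), 'toolz', array([ 0.0033, -0.0032, -1.    ]))
(np.float64(280.5828834161996), np.float64(264.67969172343066))
```

View pics/w1.png

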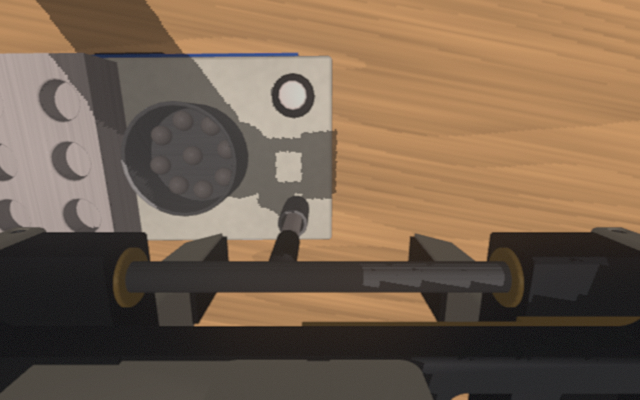

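The wrist view shows the rod grip rising to about (285,258) between the fingers, against a predicted (281,265). The position is consistent, so I go on.

In the tool's units: -0.03 m is -0.6, -0.0257 m is -0.514.

>>> {"method": "run_rows", "body": {"rows": {"plan":[[-0.6,-0.514,0,0,1],[0,0,0,0,1]]}}}

```text
clock: 1.8
position: [0.5295, 0.3321, 0.2266]
ee_rot: [-0.285, 3.127, -0.003]
force: [0.5, -1.4, -0.4]
width: 1.0
gripper_force: 0.0
```

Run:
```python
from h import *
print(delta((.5325,.328,.128)))
```

```text
(array([-0.002 , -0.0043,  0.0986]), 'tooly ang', np.float64(100.42), 'toolz', array([ 0.0021, -0.0019, -1.    ]))
```

In the tool's units: 0.033 m is 0.66, 0.032 m is 0.64.

>>> {"method": "run_rows", "body": {"rows": {"plan":[[0,0,0.66,0,1],[0,0,0.66,0,1],[0,0,0.64,0,1],[0,0,0,0,1],[0,0,0,0,1]]}}}

```text
clock: 2.3
position: [0.5256, 0.3358, 0.1291]
ee_rot: [0.293, -3.127, 0.0]
force: [0.6, 0.0, 0.5]
width: 0.999
gripper_force: 0.0
```

Run:
```python
from h import *
print(delta((.5325,.328,.128)))
```

```text
(array([-0.0053, -0.0089,  0.0011]), 'tooly ang', np.float64(100.72), 'toolz', array([-8.e-04, -2.e-04, -1.e+00]))
```

In the tool's units: -0.0089 m is -0.178, -0.0053 m is -0.106.

>>> {"method": "run_rows", "body": {"rows": {"plan":[[-0.106,-0.178,0.02,0,1],[0,0,0,0,1],[0,0,0,0,1]]}}}

```text
clock: 2.6
position: [0.5341, 0.3271, 0.1291]
ee_rot: [-0.29, 3.126, 0.001]
force: [-0.5, 0.5, 0.6]
width: 1.0
gripper_force: 0.0
```

>>> {"method": "run_rows", "body": {"rows": {"plan":[[0,0,0,0,0],[0,0,0,0,0],[0,0,0,0,0],[0,0,0,0,0],[0,0,0,0,0],[0,0,0,0,0]]}, "clamp_n": 60}}

```text
clock: 3.2
position: [0.5331, 0.3274, 0.1277]
ee_rot: [0.292, -3.128, -0.0]
force: [0.1, -0.3, -0.2]
width: 0.531
gripper_force: 0.0
```

```bash
python3 - <<'E'
from h import *
print(delta((.5325,.328,.128)))
E
```

```text
(array([ 0.0004,  0.0007, -0.0003]), 'tooly ang', np.float64(100.67), 'toolz', array([-0.,  0., -1.]))
```

>>> {"method": "run_rows", "body": {"rows": {"plan":[[0,0,0,0,0],[0,0,0,0,0],[0,0,0,0,0],[0,0,0,0,0],[0,0,0,0,0],[0,0,0,0,0]]}}}

```text
clock: 3.8
position: [0.5331, 0.3273, 0.1277]
ee_rot: [0.292, -3.128, 0.0]
force: [0.2, -0.2, -0.7]
width: 0.21
gripper_force: 60.0
```

>>> {"method": "run_rows", "body": {"rows": {"plan":[[0,0,0,0,0],[0,0,0,0,0]]}}}

```text
clock: 4.0
position: [0.5331, 0.3273, 0.1277]
ee_rot: [-0.292, 3.128, 0.0]
force: [0.3, 0.7, -0.9]
width: 0.206
gripper_force: 60.0
```

Run:
```python
from h import *
print(delta((.5325,.328,.213)))
```

```text
(array([ 0.0004,  0.0008, -0.0853]), 'tooly ang', np.float64(100.67), 'toolz', array([ 0.,  0., -1.]))
```

In the tool's units: -0.03 m is -0.6, -0.02 m is -0.4.

>>> {"method": "run_rows", "body": {"rows": {"plan":[[0,0,-0.4,0,0],[0,0,-0.6,0,0],[0,0,-0.6,0,0],[0,0,-0.2,0,0],[0,0,0,0,0],[0,0,0,0,0]]}}}

```text
clock: 4.6
position: [0.5326, 0.327, 0.2166]
ee_rot: [0.292, -3.127, 0.001]
force: [-0.3, -0.9, -0.8]
width: 0.209
gripper_force: 60.0
```

Run:
```python
from h import *
import numpy as np
b=np.array([.519,.077]);y=.186;w=b+[-.14*np.sin(y),.14*np.cos(y)];f=w+.02*np.array([np.cos(y),np.sin(y)])
print(w,f,delta((*f,.2177)))
t=cam("top");s=cam("scene")
cv2.imwrite("pics/c.png",np.hstack([cv2.resize(d["image"][r0:r0+120,c0:c0+100],None,fx=4,fy=4,interpolation=2) for d,r0,c0 in((t,200,150),(s,80,350))]))
```

```text
[0.49310989 0.21458525] [0.51276492 0.21828384] (array([ 0.0396, -0.1031, -0.001 ]), 'tooly ang', np.float64(100.67), 'toolz', array([-1.1e-03, -8.0e-04, -1.0e+00]))
```

View pics/c.png

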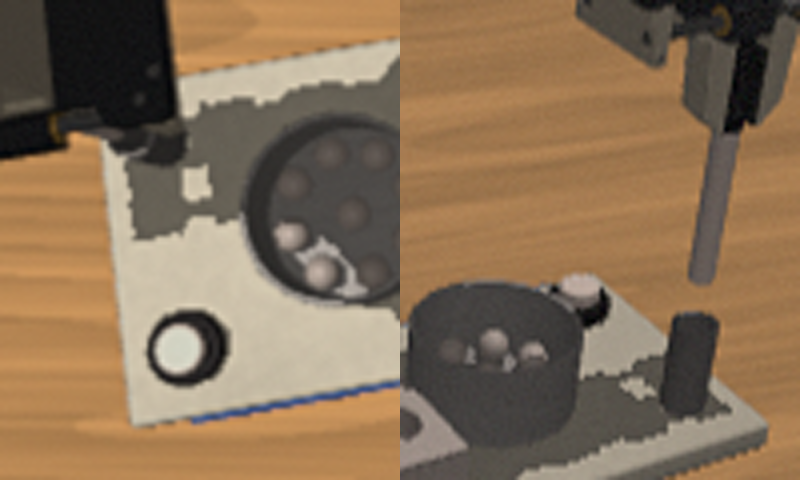

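The right panel shows the rod clear of its holder and hanging upright, with the foot around (303,280) in that panel. Moving over the well, 20 mm to the far side.

In the tool's units: -0.026 m is -0.52, -0.025 m is -0.5.

>>> {"method": "run_rows", "body": {"rows": {"plan":[[0.2,-0.52,0,0,0],[0.2,-0.52,0,0,0],[0.2,-0.52,0,0,0],[0.192,-0.5,0,0,0],[0,0,0,0,0],[0,0,0,0,0],[0,0,0,0,0]]}}}

```text
clock: 5.4
position: [0.5129, 0.2197, 0.2171]
ee_rot: [0.294, -3.127, -0.0]
force: [-0.0, 0.3, 0.0]
width: 0.209
gripper_force: 60.0
```

Run:
```python
from h import *
print(delta((.51276,.21828,.1377)))
```

```text
(array([ 0.0004, -0.0014,  0.0794]), 'tooly ang', np.float64(100.73), 'toolz', array([-8.e-04,  2.e-04, -1.e+00]))
```

In the tool's units: 0.02 m is 0.4, 0.01 m is 0.2.

>>> {"method": "run_rows", "body": {"rows": {"plan":[[0,-0.028,0.4,0,0],[0,0,0.4,0,0],[0,0,0.2,0,0],[0,0,0.2,0,0],[0,0,0.2,0,0],[0,0,0.18,0,0],[0,0,0,0,0],[0,0,0,0,0]]}}}

```text
clock: 6.2
position: [0.5138, 0.2176, 0.1389]
ee_rot: [-0.292, 3.128, 0.0]
force: [0.7, 0.2, -0.7]
width: 0.209
gripper_force: 60.0
```

Run:
```python
from h import *
print(delta((.51276,.21828,.1377)));s=cam("scene");t=cam("top")
cv2.imwrite("pics/d.png",np.hstack([cv2.resize(d["image"][r0:r0+120,c0:c0+100],None,fx=4,fy=4,interpolation=2) for d,r0,c0 in((t,200,190),(s,80,320))]))
```

```text
(array([0.0009, 0.0009, 0.0012]), 'tooly ang', np.float64(100.66), 'toolz', array([ 4.e-04,  3.e-04, -1.e+00]))
```

View pics/d.png

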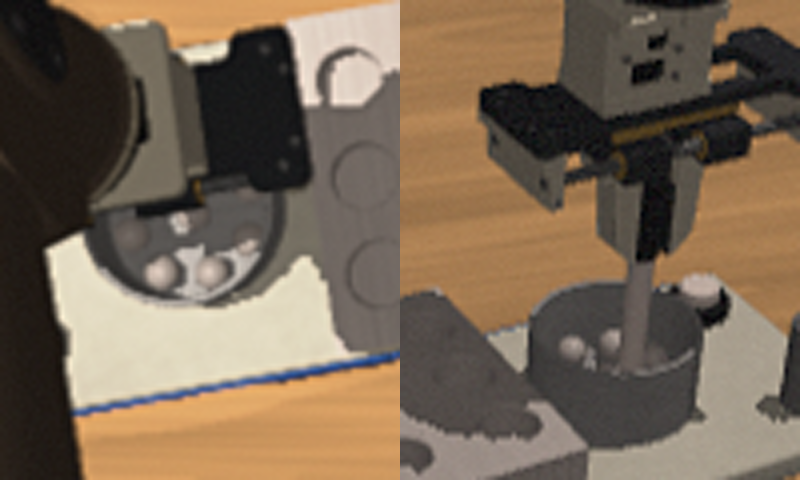

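The rod is in among the beads at the far side, with the foot about 10 mm over the floor and no contact force. Now the stir, checking after the first half round.

In the tool's units: -0.0087 m is -0.174, -0.0078 m is -0.156.

>>> {"method": "run_rows", "body": {"rows": {"plan":[[-0.052,0.174,0.04,0,0],[0,0.156,0,0,0],[0.124,0.124,0,0,0],[0.156,0.08,0,0,0],[0.174,0.028,0,0,0],[0.174,-0.028,0,0,0],[0.156,-0.08,0,0,0],[0.124,-0.124,0,0,0],[0.08,-0.156,0,0,0],[0.028,-0.174,0,0,0]]}}}

```text
clock: 7.3
position: [0.4681, 0.2095, 0.1378]
ee_rot: [-0.292, 3.123, 0.002]
force: [2.1, 1.9, -0.6]
width: 0.207
gripper_force: 60.0
```

Run:
```python
from h import *
print(delta((.4931,.2146,.1377)))
```

```text
(array([-0.0255,  0.0004,  0.0002]), 'tooly ang', np.float64(100.69), 'toolz', array([ 0.0047,  0.0019, -1.    ]))
```

In the tool's units: -0.0087 m is -0.174, -0.0078 m is -0.156.

>>> {"method": "run_rows", "body": {"rows": {"plan":[[-0.028,-0.174,0,0,0],[-0.08,-0.156,0,0,0],[-0.124,-0.124,0,0,0],[-0.156,-0.08,0,0,0],[-0.174,-0.028,0,0,0],[-0.174,0.028,0,0,0],[-0.156,0.08,0,0,0],[-0.124,0.124,0,0,0],[-0.08,0.156,0,0,0],[-0.028,0.174,0,0,0]]}}}

```text
clock: 8.3
position: [0.5197, 0.2193, 0.1359]
ee_rot: [0.293, -3.124, 0.001]
force: [-0.6, -0.2, -0.3]
width: 0.209
gripper_force: 60.0
```

>>> {"method": "run_rows", "body": {"rows": {"plan":[[0.028,0.174,0,0,0],[0.08,0.156,0,0,0],[0.124,0.124,0,0,0],[0.156,0.08,0,0,0],[0.174,0.028,0,0,0],[0.174,-0.028,0,0,0],[0.156,-0.08,0,0,0],[0.124,-0.124,0,0,0],[0.08,-0.156,0,0,0],[0.028,-0.174,0,0,0]]}}}

```text
clock: 9.3
position: [0.4694, 0.21, 0.1383]
ee_rot: [-0.292, 3.12, 0.005]
force: [7.2, 1.7, 0.4]
width: 0.207
gripper_force: 60.0
```

```bash
python3 - <<'E'
from h import *
print(delta((.4931,.2146,.1377)));s=cam("scene");t=cam("top")
cv2.imwrite("pics/e.png",np.hstack([cv2.resize(d["image"][r0:r0+120,c0:c0+100],None,fx=4,fy=4,interpolation=2) for d,r0,c0 in((t,200,190),(s,80,320))]))
E
```

```text
(array([-0.0241,  0.0001,  0.0008]), 'tooly ang', np.float64(100.69), 'toolz', array([ 0.0077,  0.004 , -1.    ]))
```

View pics/e.png

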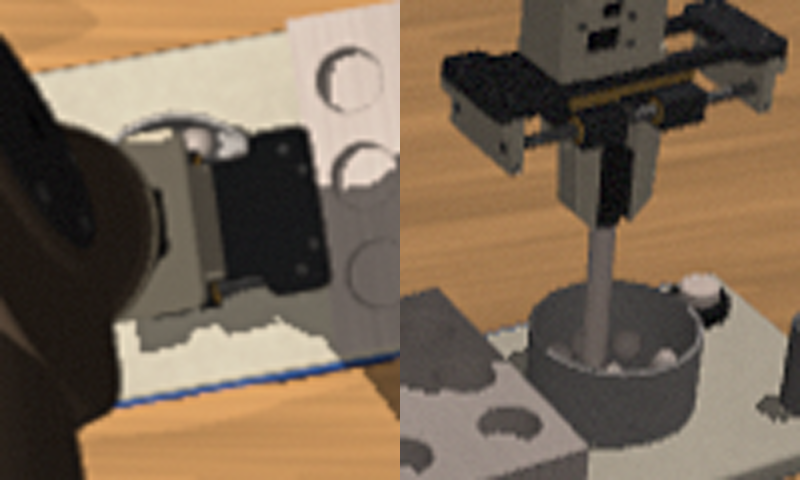

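Stirring is clean and all the visible beads are in the well. Carrying on to four rounds.

In the tool's units: -0.0087 m is -0.174, -0.0078 m is -0.156.

>>> {"method": "run_rows", "body": {"rows": {"plan":[[-0.028,-0.174,0,0,0],[-0.08,-0.156,0,0,0],[-0.124,-0.124,0,0,0],[-0.156,-0.08,0,0,0],[-0.174,-0.028,0,0,0],[-0.174,0.028,0,0,0],[-0.156,0.08,0,0,0],[-0.124,0.124,0,0,0],[-0.08,0.156,0,0,0],[-0.028,0.174,0,0,0]]}}}

```text
clock: 10.4
position: [0.5188, 0.2181, 0.1358]
ee_rot: [0.291, -3.123, 0.003]
force: [-7.9, -3.3, 0.7]
width: 0.207
gripper_force: 60.0
```

>>> {"method": "run_rows", "body": {"rows": {"plan":[[0.028,0.174,0,0,0],[0.08,0.156,0,0,0],[0.124,0.124,0,0,0],[0.156,0.08,0,0,0],[0.174,0.028,0,0,0],[0.174,-0.028,0,0,0],[0.156,-0.08,0,0,0],[0.124,-0.124,0,0,0],[0.08,-0.156,0,0,0],[0.028,-0.174,0,0,0]]}}}

```text
clock: 11.4
position: [0.4696, 0.2102, 0.1385]
ee_rot: [-0.291, 3.119, 0.006]
force: [7.7, 3.4, -0.7]
width: 0.208
gripper_force: 60.0
```

>>> {"method": "run_rows", "body": {"rows": {"plan":[[-0.028,-0.174,0,0,0],[-0.08,-0.156,0,0,0],[-0.124,-0.124,0,0,0],[-0.156,-0.08,0,0,0],[-0.174,-0.028,0,0,0],[-0.174,0.028,0,0,0],[-0.156,0.08,0,0,0],[-0.124,0.124,0,0,0],[-0.08,0.156,0,0,0],[-0.028,0.174,0,0,0]]}}}

```text
clock: 12.4
position: [0.5193, 0.2184, 0.1357]
ee_rot: [0.292, -3.123, 0.003]
force: [-8.3, -3.1, 0.6]
width: 0.208
gripper_force: 60.0
```

Run:
```python
from h import *
print(delta((.4931,.2146,.1377)))
```

```text
(array([ 0.0264,  0.0011, -0.0018]), 'tooly ang', np.float64(100.67), 'toolz', array([-0.0046, -0.0021, -1.    ]))
```

In the tool's units: -0.0087 m is -0.174, -0.0078 m is -0.156.

>>> {"method": "run_rows", "body": {"rows": {"plan":[[0.028,0.174,0,0,0],[0.08,0.156,0,0,0],[0.124,0.124,0,0,0],[0.156,0.08,0,0,0],[0.174,0.028,0,0,0],[0.174,-0.028,0,0,0],[0.156,-0.08,0,0,0],[0.124,-0.124,0,0,0],[0.08,-0.156,0,0,0],[0.028,-0.174,0,0,0]]}}}

```text
clock: 13.4
position: [0.4686, 0.209, 0.1381]
ee_rot: [-0.291, 3.122, 0.003]
force: [4.1, 2.6, -0.0]
width: 0.209
gripper_force: 60.0
```

>>> {"method": "run_rows", "body": {"rows": {"plan":[[-0.028,-0.174,0,0,0],[-0.08,-0.156,0,0,0],[-0.124,-0.124,0,0,0],[-0.156,-0.08,0,0,0],[-0.174,-0.028,0,0,0],[-0.174,0.028,0,0,0],[-0.156,0.08,0,0,0],[-0.124,0.124,0,0,0],[-0.08,0.156,0,0,0],[-0.028,0.174,0,0,0]]}}}

```text
clock: 14.4
position: [0.5198, 0.2192, 0.1362]
ee_rot: [0.292, -3.125, 0.0]
force: [-2.4, -0.7, -0.5]
width: 0.21
gripper_force: 60.0
```

Run:
```python
from h import *
print(delta((.4931,.2146,.1377)))
```

```text
(array([ 0.0271,  0.0004, -0.0014]), 'tooly ang', np.float64(100.67), 'toolz', array([-3.1e-03, -5.0e-04, -1.0e+00]))
```

In the tool's units: -0.03 m is -0.6, 0.006 m is 0.12.

>>> {"method": "run_rows", "body": {"rows": {"plan":[[0.12,0,0,0,0],[0,0,-0.4,0,0],[0,0,-0.6,0,0],[0,0,-0.6,0,0],[0,0,0,0,0],[0,0,0,0,0]]}}}

```text
clock: 15.0
position: [0.5159, 0.2175, 0.2174]
ee_rot: [-0.291, 3.126, 0.001]
force: [0.0, -0.2, -1.1]
width: 0.207
gripper_force: 60.0
```

Run:
```python
from h import *
print(delta((.5331,.3273,.2177)))
```

```text
(array([-3.710e-02,  1.047e-01, -1.000e-04]), 'tooly ang', np.float64(100.64), 'toolz', array([ 0.0023,  0.001 , -1.    ]))
```

In the tool's units: 0.0265 m is 0.53, 0.026 m is 0.52.

>>> {"method": "run_rows", "body": {"rows": {"plan":[[-0.18,0.52,0,0,0],[-0.18,0.52,0,0,0],[-0.18,0.52,0,0,0],[-0.2,0.53,0,0,0],[0,0,0,0,0],[0,0,0,0,0],[0,0,0,0,0]]}}}

```text
clock: 15.7
position: [0.5324, 0.3258, 0.2159]
ee_rot: [0.29, -3.127, 0.002]
force: [0.9, -0.1, -0.9]
width: 0.208
gripper_force: 60.0
```

Run:
```python
from h import *
print(delta((.5331,.3273,.2177)))
t=cam("top");s=cam("scene")
cv2.imwrite("pics/f.png",np.hstack([cv2.resize(d["image"][r0:r0+120,c0:c0+100],None,fx=4,fy=4,interpolation=2) for d,r0,c0 in((t,200,150),(s,80,350))]))
```

```text
(array([-0.001 ,  0.0014, -0.0018]), 'tooly ang', np.float64(100.6), 'toolz', array([-8.0e-04, -1.5e-03, -1.0e+00]))
```

View pics/f.png

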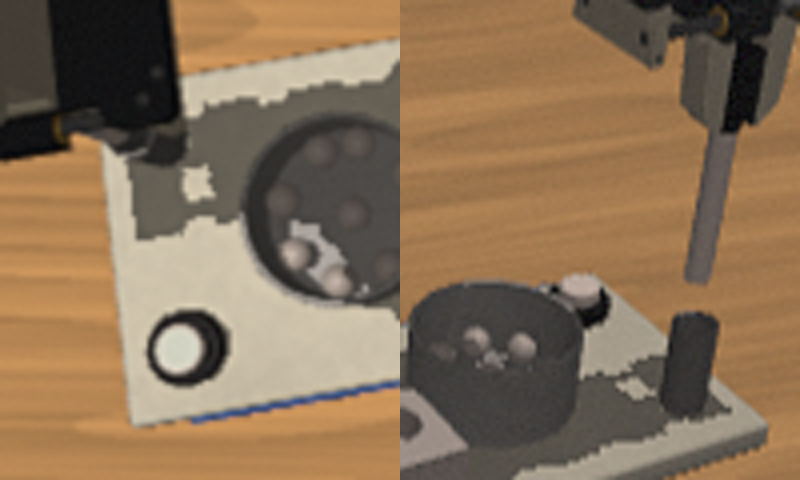

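The rod is still held and the beads are in the well and rearranged. The foot at (698,279) may have shifted a little, so I compare it with the earlier picture numerically.

Run:
```python
from h import *
for n in "cf":
    im=cv2.imread(f"pics/{n}.png")[:,400:].astype(int)
    sat=im.max(2)-im.min(2); m=sat<30
    for r in (150,180,210,240,260,270,275,280,285):
        x=np.where(m[r,270:360])[0]+270; print(n,r,x.min() if len(x) else None,x.max() if len(x) else None,len(x))
s=cam("scene");p=status.observe()["position"];print(px(s,(p[0],p[1],.112)),px(s,(p[0],p[1]+.01,.112)),px(s,(p[0]+.01,p[1],.112)),px(s,(p[0],p[1],.197)))
```

```text
c 150 309 335 27
c 180 304 330 27
c 210 300 325 26
c 240 294 318 25
c 260 291 315 25
c 270 289 314 26
c 275 289 313 25
c 280 292 310 19
c 285 None None 0
f 150 306 333 28
f 180 301 326 26
f 210 297 322 26
f 240 291 315 25
f 260 288 312 25
f 270 285 310 26
f 275 285 309 25
f 280 287 306 20
f 285 None None 0
(np.float64(423.9106459297055), np.float64(149.7928617331473)) (np.float64(427.72558497262276), np.float64(149.19740596183465)) (np.float64(425.7646427395518), np.float64(151.94602097592048)) (np.float64(429.32698137373495), np.float64(118.01510879117166))
```

Only about 1 mm of foot shift, so I compensate slightly and lower.

In the tool's units: 0.02 m is 0.4, 0.0022 m is 0.044.

>>> {"method": "run_rows", "body": {"rows": {"plan":[[-0.02,0.044,0,0,0],[0,0,0.4,0,0],[0,0,0.3,0,0],[0,0,0.2,0,0],[0,0,0.2,0,0],[0,0,0,0,0]]}}}

```text
clock: 16.45
position: [0.5325, 0.3292, 0.1605]
ee_rot: [0.292, -3.126, 0.001]
force: [-0.1, -0.5, -0.0]
width: 0.214
gripper_force: 60.0
```

>>> {"method": "run_rows", "body": {"rows": {"plan":[[0,0,0.2,0,0],[0,0,0.2,0,0],[0,0,0.16,0,0],[0,0,0,0,0],[0,0,0,0,0]]}}}

```text
clock: 16.95
position: [0.533, 0.3296, 0.1336]
ee_rot: [0.292, -3.128, 0.0]
force: [0.3, 0.6, 0.3]
width: 0.209
gripper_force: 60.0
```

```bash
python3 - <<'E'
from h import *
print(delta((.5331,.3273,.1277)))
E
```

```text
(array([ 0.0003, -0.0023,  0.0059]), 'tooly ang', np.float64(100.66), 'toolz', array([-3.e-04, -2.e-04, -1.e+00]))
```

In the tool's units: 0.0055 m is 0.11, -0.0015 m is -0.03.

>>> {"method": "run_rows", "body": {"rows": {"plan":[[0,-0.03,0.11,0,0],[0,0,0,0,0],[0,0,0,0,0]]}}}

```text
clock: 17.25
position: [0.5333, 0.3281, 0.1283]
ee_rot: [-0.292, 3.128, 0.0]
force: [0.1, -0.9, -0.9]
width: 0.212
gripper_force: 60.0
```

>>> {"method": "run_rows", "body": {"rows": {"plan":[[0,0,0,0,0.6],[0,0,0,0,0.6],[0,0,0,0,0.6],[0,0,0,0,0.6],[0,0,0,0,0.6],[0,0,0,0,0.6]]}}}

```text
clock: 17.85
position: [0.5333, 0.3282, 0.1282]
ee_rot: [0.292, -3.128, -0.0]
force: [0.3, 0.4, -0.2]
width: 0.597
gripper_force: 0.0
```

>>> {"method": "run_rows", "body": {"rows": {"plan":[[0,0,-0.6,0,0.6],[0,0,-0.8,0,0.6],[0,0,-0.8,0,0.6],[0,0,0,0,0.6],[0,0,0,0,0.6]]}}}

```text
clock: 18.35
position: [0.5338, 0.3285, 0.2393]
ee_rot: [-0.292, 3.126, 0.002]
force: [0.2, -1.5, -0.9]
width: 0.602
gripper_force: 0.0
```

```bash
python3 - <<'E'
from h import *
print(delta((.479,-.227,.2377)))
t=cam("top");s=cam("scene");
im=t["image"].astype(int);m=(im.min(2)>120);m[:,395:490][195:300]
m[:,:395]=0;m[:,490:]=0;m[:195]=0;m[300:]=0
for c,st in blobs(m,40,600): print("vial top",c,st,pt(t,*c,.049))
cv2.imwrite("pics/g.png",cv2.resize(s["image"][80:240,260:460],None,fx=3,fy=3))
E
```

```text
(array([ 0.1566, -0.5357,  0.0007]), 'tooly ang', np.float64(100.66), 'toolz', array([ 0.0019,  0.0014, -1.    ]))
vial top [428.87861272 227.64739884] [422 221  15  15 173] [ 0.55351292 -0.22897516  0.049     ]
vial top [429.3258427  260.08426966] [422 253  15  15 178] [ 0.47916586 -0.22660458  0.049     ]
vial top [465.33522727 272.91477273] [458 266  15  15 176] [ 0.45114325 -0.30713209  0.049     ]
```

View pics/g.png

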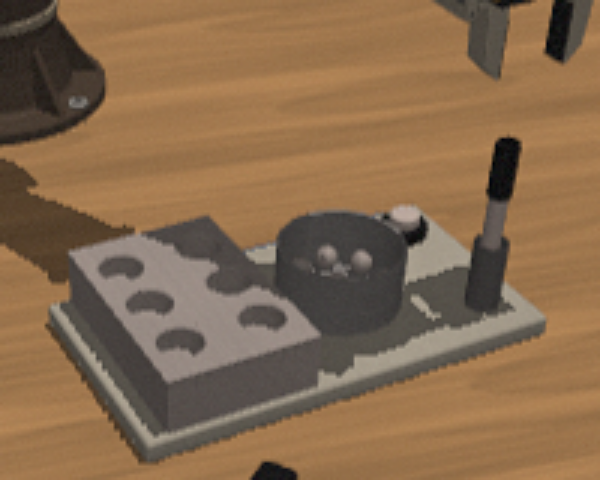

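The rod stands in its holder at (495,140)-(487,300), the beads are in the well, and the vials haven't moved. On the way to the mat I take a wrist look at the bores.

In the tool's units: -0.041 m is -0.82, -0.004 m is -0.08.

>>> {"method": "run_rows", "body": {"rows": {"plan":[[-0.068,-0.82,-0.08,0,0.7],[-0.068,-0.82,-0.08,0,0.7],[-0.068,-0.82,-0.08,0,0.7],[-0.068,-0.82,-0.08,0,0.7],[-0.068,-0.82,-0.08,0,0.7],[-0.068,-0.82,0,0,0.7],[0,0,0,0,0.7],[0,0,0,0,0.7],[0,0,0,0,0.7]]}}}

```text
clock: 19.35
position: [0.5982, 0.0916, 0.2572]
ee_rot: [0.294, -3.126, -0.001]
force: [-0.9, 0.7, -0.6]
width: 0.7
gripper_force: 0.0
```

Run:
```python
from h import *
d=cam("wrist");cv2.imwrite("pics/w2.png",d["image"]);np.save("w2T.npy",d["T"])
y=.186;C=np.array([[np.cos(y),-np.sin(y)],[np.sin(y),np.cos(y)]])
for x in(-55,0,55):
  for yy in(35,-35): print(x,yy,px(d,(*(np.array([.519,.077])+C@[x/1000,yy/1000]),.07)))
```

```text
-55 35 (np.float64(355.2393321452553), np.float64(43.757597367014796))
-55 -35 (np.float64(281.5170404540684), np.float64(43.61873847861807))
0 35 (np.float64(353.62498822576254), np.float64(104.18846119337223))
0 -35 (np.float64(282.94863134423656), np.float64(104.07997791262547))
55 35 (np.float64(352.13872546949403), np.float64(159.82477335074077))
55 -35 (np.float64(284.2665961277935), np.float64(159.74237761877893))
```

View pics/w2.png

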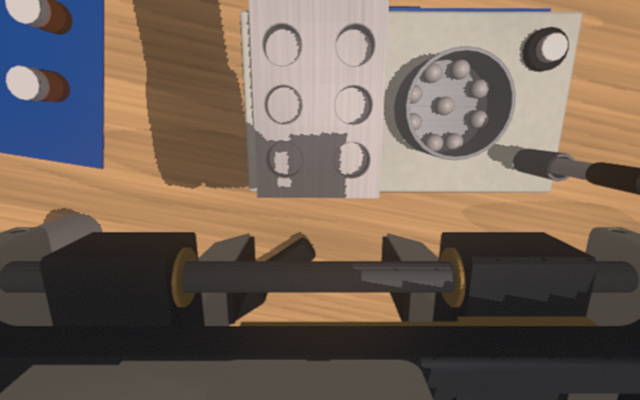

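Bores sit at (282,45), (355,44), (284,104), (353,105), (285,160) and (352,160). The prediction is within 1 px everywhere, so the block pose is confirmed. Now a wrist look at the vials.

The rows are not in the units I measure in: shifts go in shares of 50 mm and turns go in shares of pi rad. I convert before sending: -0.042 m is -0.84, 0.008 m is 0.16.

>>> {"method": "run_rows", "body": {"rows": {"plan":[[0.16,-0.84,0,0,0.7],[0.16,-0.84,0,0,0.7],[0.16,-0.84,0,0,0.7],[0.16,-0.84,0,0,0.7],[0.16,-0.84,0,0,0.7],[0.16,-0.84,0,0,0.7],[0.16,-0.84,0,0,0.7],[0.16,-0.84,0,0,0.7],[0,0,0,0,0.7],[0,0,0,0,0.7]]}}}

```text
clock: 20.4
position: [0.5982, -0.2515, 0.2576]
ee_rot: [0.291, -3.127, -0.001]
force: [1.4, 1.5, -0.1]
width: 0.7
gripper_force: 0.0
```

Run:
```python
from h import *
d=cam("wrist");cv2.imwrite("pics/w3.png",d["image"])
for p in((.5535,-.229),(.479,-.2266),(.451,-.307)):
  print(px(d,(*p,.049)))
im=d["image"].astype(int);m=(im.min(2)>120);m[235:]=0
for c,st in blobs(m,100,4000): print(c,st,pt(d,*c,.049))
```

```text
(np.float64(345.86293220230704), np.float64(143.98983300655433))
(np.float64(362.9794935046094), np.float64(72.25688991823111))
(np.float64(290.31286241510804), np.float64(26.889258762082676))
[136.86328125  62.578125  ] [133   0   9 126 256] [ 0.51256874 -0.45547878  0.049     ]
[289.21428571  28.0971897 ] [274  11  32  35 854] [ 0.45228186 -0.30789733  0.049     ]
[361.43243243  73.07351351] [345  56  34  35 925] [ 0.48006297 -0.22799402  0.049     ]
[536.32882562 147.52313167] [ 519   73   61  159 1405] [ 0.51906174 -0.02475177  0.049     ]
[345.68435374 144.08435374] [331 129  30  32 735] [ 0.5536345  -0.22916943  0.049     ]
[413.86095238 152.67619048] [ 382  133   95   43 1050] [ 0.54898303 -0.15420998  0.049     ]
```

View pics/w3.png

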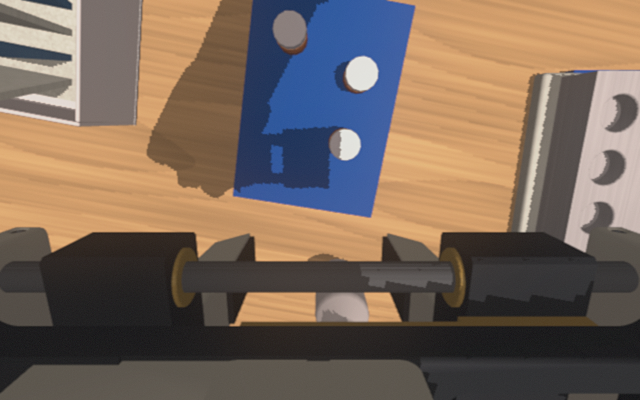

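The wrist measurements agree with the top view within about 1.5 mm; the caps are at (346,144), (361,73) and (289,28). Grasping the nearest vial, A.

Run:
```python
from h import *
print(delta((.5537,-.2292,.0255)))
y=.186;C=np.array([[np.cos(y),-np.sin(y)],[np.sin(y),np.cos(y)]])
for x in(-55,0,55):
  for yy in(35,-35): print(x,yy,np.array([.519,.077])+C@[x/1000,yy/1000])
```

```text
(array([0.0403, 0.0285, 0.2323]), 'tooly ang', np.float64(100.77), 'toolz', array([-4.0e-04,  1.4e-03, -1.0e+00]))
-55 35 [0.45847612 0.1012252 ]
-55 -35 [0.47142118 0.03243257]
0 35 [0.51252747 0.11139631]
0 -35 [0.52547253 0.04260369]
55 35 [0.56657882 0.12156743]
55 -35 [0.57952388 0.0527748 ]
```

>>> {"method": "run_rows", "body": {"rows": {"plan":[[0.79,0.6,0.6,0,0.6],[0,0,0.8,0,0.6],[0,0,0.8,0,0.6],[0,0,0.6,0,0.6],[0,0,0,0,0.6],[0,0,0,0,0.6]]}}}

```text
clock: 21.05
position: [0.5606, -0.2309, 0.1229]
ee_rot: [0.296, -3.127, -0.001]
force: [0.0, -0.2, 1.1]
width: 0.599
gripper_force: 0.0
```

Run:
```python
from h import *
print(delta((.5537,-.2292,.0255)))
```

```text
(array([0.0064, 0.0029, 0.0974]), 'tooly ang', np.float64(100.81), 'toolz', array([-2.e-04,  8.e-04, -1.e+00]))
```

In the tool's units: 0.03 m is 0.6, 0.02 m is 0.4.

>>> {"method": "run_rows", "body": {"rows": {"plan":[[0.128,0.058,0.4,0,0.6],[0,0,0.6,0,0.6],[0,0,0.6,0,0.6],[0,0,0.34,0,0.6],[0,0,0,0,0.6],[0,0,0,0,0.6]]}}}

```text
clock: 21.65
position: [0.5546, -0.2311, 0.0272]
ee_rot: [-0.293, 3.126, -0.001]
force: [-0.0, -0.7, 0.4]
width: 0.6
gripper_force: 0.0
```

Run:
```python
from h import *
print(delta((.5537,-.2292,.0255)))
```

```text
(array([0.0006, 0.002 , 0.0017]), 'tooly ang', np.float64(100.7), 'toolz', array([ 2.5e-03, -6.0e-04, -1.0e+00]))
```

Close with 25 N, then lift.

In the tool's units: 0.002 m is 0.04, 0.0015 m is 0.03.

>>> {"method": "run_rows", "body": {"rows": {"plan":[[0.012,0.04,0.03,0,0.2],[0,0,0,0,0.2],[0,0,0,0,0.2],[0,0,0,0,0.2],[0,0,0,0,0.2],[0,0,0,0,0.2]]}, "clamp_n": 25}}

```text
clock: 22.25
position: [0.5527, -0.2293, 0.0247]
ee_rot: [-0.292, 3.127, -0.0]
force: [-1.6, 0.8, 6.6]
width: 0.364
gripper_force: 25.0
```

Run:
```python
from h import *
print(delta((.5537,-.2292,.0255)))
```

```text
(array([-0.001 , -0.0001, -0.0008]), 'tooly ang', np.float64(100.66), 'toolz', array([ 1.2e-03, -1.0e-04, -1.0e+00]))
```

>>> {"method": "run_rows", "body": {"rows": {"plan":[[0,0,-0.6,0,0.2],[0,0,-0.8,0,0.2],[0,0,-0.8,0,0.2],[0,0,0,0,0.2],[0,0,0,0,0.2]]}}}

```text
clock: 22.75
position: [0.5526, -0.2294, 0.1348]
ee_rot: [-0.292, 3.126, -0.001]
force: [0.5, 0.3, -0.6]
width: 0.36
gripper_force: 25.0
```

Run:
```python
from h import *
print(delta((.5795,.0528,.136)))
```

```text
(array([-0.0786,  0.2723, -0.0013]), 'tooly ang', np.float64(100.66), 'toolz', array([ 2.1e-03, -4.0e-04, -1.0e+00]))
```

In the tool's units: 0.039 m is 0.78, -0.011 m is -0.22.

>>> {"method": "run_rows", "body": {"rows": {"plan":[[-0.22,0.78,0,0,0.2],[-0.22,0.78,0,0,0.2],[-0.22,0.78,0,0,0.2],[-0.22,0.78,0,0,0.2],[-0.22,0.78,0,0,0.2],[-0.22,0.78,0,0,0.2],[-0.22,0.78,0,0,0.2],[0,0,0,0,0.2],[0,0,0,0,0.2]]}}}

```text
clock: 23.65
position: [0.5762, 0.0544, 0.1323]
ee_rot: [0.296, -3.125, 0.0]
force: [-0.4, -0.8, -0.3]
width: 0.363
gripper_force: 25.0
```

Run:
```python
from h import *
print(delta((.5785,.0528,.0977)))
s=cam("scene");t=cam("top")
im=t["image"].astype(int);m=(im.min(2)>120);m[:,:395]=0;m[:,490:]=0;m[:195]=0;m[300:]=0
for c,st in blobs(m,40,600): print("vial top",c,st,pt(t,*c,.049))
cv2.imwrite("pics/i.png",cv2.resize(s["image"][90:240,260:460],None,fx=4,fy=4,interpolation=2))
```

```text
(array([-0.002 , -0.002 ,  0.0346]), 'tooly ang', np.float64(100.82), 'toolz', array([-2.8e-03, -4.0e-04, -1.0e+00]))
vial top [429.2459893  260.21390374] [422 253  15  16 187] [ 0.47887168 -0.22640867  0.049     ]
vial top [465.19148936 272.9787234 ] [458 266  15  15 188] [ 0.45099764 -0.30679612  0.049     ]
```

View pics/i.png

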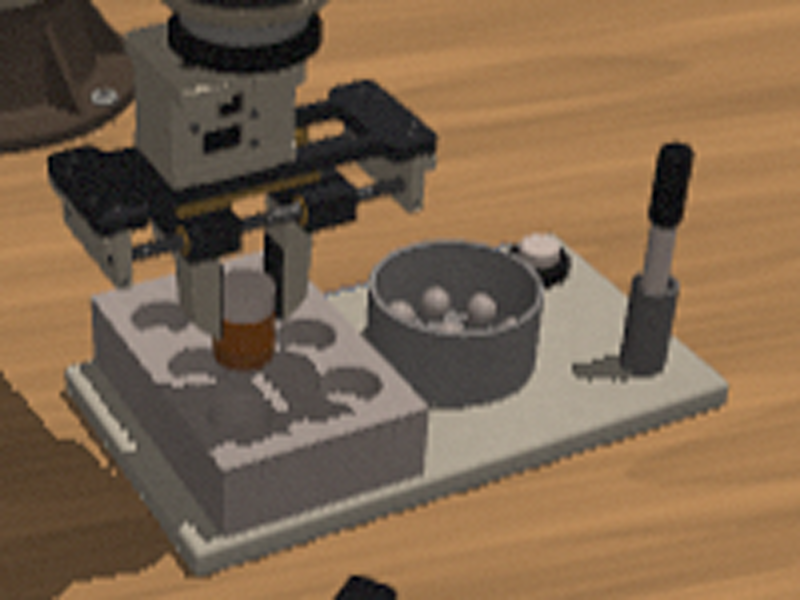

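The vial is held upright over the far right bore, foot at about (244,360). Lowering to just above the block.

In the tool's units: 0.012 m is 0.24, 0.01 m is 0.2.

>>> {"method": "run_rows", "body": {"rows": {"plan":[[-0.04,-0.04,0.24,0,0.2],[0,0,0.24,0,0.2],[0,0,0.2,0,0.2],[0,0,0,0,0.2],[0,0,0,0,0.2],[0,0,0,0,0.2]]}}}

```text
clock: 24.35
position: [0.5799, 0.0517, 0.1001]
ee_rot: [-0.292, 3.128, 0.0]
force: [0.2, 0.5, -1.2]
width: 0.362
gripper_force: 25.0
```

Run:
```python
from h import *
print(delta((.5785,.0528,.0737)))
```

```text
(array([0.0012, 0.0013, 0.0264]), 'tooly ang', np.float64(100.66), 'toolz', array([ 4.e-04,  1.e-04, -1.e+00]))
```

In the tool's units: 0.005 m is 0.1, 0.004 m is 0.08.

>>> {"method": "run_rows", "body": {"rows": {"plan":[[0.02,0.02,0,0,0.2],[0,0,0.1,0,0.2],[0,0,0.1,0,0.2],[0,0,0.08,0,0.2],[0,0,0,0,0.2]]}}}

```text
clock: 24.85
position: [0.5779, 0.0525, 0.085]
ee_rot: [0.292, -3.127, 0.0]
force: [0.0, -0.2, -0.5]
width: 0.367
gripper_force: 25.0
```

Run:
```python
from h import *
print(delta((.5785,.0528,.0737)))
```

```text
(array([-0.0006,  0.0002,  0.0113]), 'tooly ang', np.float64(100.67), 'toolz', array([-1.3e-03, -2.0e-04, -1.0e+00]))
```

The foot is 7 mm into the bore with no force. Down the rest, then release with a small opening.

In the tool's units: 0.004 m is 0.08, 0.0025 m is 0.05.

>>> {"method": "run_rows", "body": {"rows": {"plan":[[-0.006,0,0.08,0,0.2],[0,0,0.08,0,0.2],[0,0,0.05,0,0.2],[0,0,0,0,0.2],[0,0,0,0,0.2]]}}}

```text
clock: 25.35
position: [0.5787, 0.0526, 0.0753]
ee_rot: [0.292, -3.128, 0.0]
force: [0.1, -0.9, -0.7]
width: 0.366
gripper_force: 25.0
```

>>> {"method": "run_rows", "body": {"rows": {"plan":[[0,0,0,0,0.55],[0,0,0,0,0.55],[0,0,0,0,0.55],[0,0,0,0,0.55]]}}}

```text
clock: 25.75
position: [0.5788, 0.0526, 0.0755]
ee_rot: [-0.292, 3.128, 0.0]
force: [-0.1, -0.7, 0.7]
width: 0.546
gripper_force: 0.0
```

>>> {"method": "run_rows", "body": {"rows": {"plan":[[0,0,-0.4,0,0.55],[0,0,-0.6,0,0.55],[0,0,-0.6,0,0.55],[0,0,0,0,0.55]]}}}

```text
clock: 26.15
position: [0.5813, 0.0528, 0.1594]
ee_rot: [-0.291, 3.121, 0.001]
force: [0.6, -0.7, 0.1]
width: 0.55
gripper_force: 0.0
```

```bash
python3 - <<'E'
from h import *
print(delta((.4795,-.227,.0255)))
E
```

```text
(array([ 0.1526, -0.2561,  0.1329]), 'tooly ang', np.float64(100.65), 'toolz', array([ 0.0067,  0.0013, -1.    ]))
```

In the tool's units: -0.0366 m is -0.732, 0.022 m is 0.44.

>>> {"method": "run_rows", "body": {"rows": {"plan":[[0.44,-0.732,0,0,0.6],[0.44,-0.732,0,0,0.6],[0.44,-0.732,0,0,0.6],[0.44,-0.732,0,0,0.6],[0.44,-0.732,0,0,0.6],[0.44,-0.732,0,0,0.6],[0.44,-0.732,0,0,0.6],[0,0,0.4,0,0.6],[0,0,0.4,0,0.6],[0,0,0,0,0.6]]}}}

```text
clock: 27.15
position: [0.4729, -0.2272, 0.113]
ee_rot: [0.29, -3.124, -0.003]
force: [-0.8, -0.2, -0.8]
width: 0.598
gripper_force: 0.0
```

Run:
```python
from h import *
print(delta((.4797,-.2275,.0255)))
t=cam("top")
im=t["image"].astype(int);m=(im.min(2)>120);m[:,:395]=0;m[:,490:]=0;m[:195]=0;m[300:]=0
for c,st in blobs(m,40,600): print("vial top",c,st,pt(t,*c,.049))
```

```text
(array([-0.007 , -0.0017,  0.0875]), 'tooly ang', np.float64(100.62), 'toolz', array([-0.0043,  0.0015, -1.    ]))
```

>>> {"method": "run_rows", "body": {"rows": {"plan":[[0,0,0,0,0.6],[0,0,0,0,0.6]]}}}

```text
clock: 27.4
position: [0.4755, -0.2276, 0.1162]
ee_rot: [-0.293, 3.127, -0.001]
force: [-0.3, 1.2, -0.3]
width: 0.596
gripper_force: 0.0
```

Run:
```python
from h import *
print(delta((.4797,-.2275,.0255)))
s=cam("scene");s0=cv2.imread("pics/scene0.png")
for im in(s0,s["image"]):
    im=im.astype(int);m=(im[...,2]-im[...,0]>60)&(im[...,2]<190)&(im[...,1]<110);m[:,:140]=0;m[:,225:]=0;m[:180]=0;m[250:]=0
    print([(c.round(1),st[4]) for c,st in blobs(m,25,600)])
```

```text
(array([-0.004 , -0.0006,  0.0907]), 'tooly ang', np.float64(100.7), 'toolz', array([ 1.4e-03, -4.0e-04, -1.0e+00]))
[(array([172.1, 187. ]), np.int32(33)), (array([160.2, 204.5]), np.int32(27)), (array([196.8, 226.7]), np.int32(41))]
[(array([160.6, 205.1]), np.int32(55)), (array([197. , 206.6]), np.int32(50))]
```

In the tool's units: 0.03 m is 0.6, 0.025 m is 0.5.

>>> {"method": "run_rows", "body": {"rows": {"plan":[[-0.08,-0.012,0.4,0,0.6],[0,0,0.6,0,0.6],[0,0,0.5,0,0.6],[0,0,0.27,0,0.6],[0,0,0,0,0.6],[0,0,0,0,0.6]]}}}

```text
clock: 28.05
position: [0.4793, -0.2277, 0.0276]
ee_rot: [-0.292, 3.127, -0.0]
force: [0.3, -0.1, 0.1]
width: 0.598
gripper_force: 0.0
```

Run:
```python
from h import *
print(delta((.4797,-.2275,.0255)))
s=cam("scene");print(px(s,(.4797,-.2275,.018)),px(s,(.4515,-.3073,.018)))
```

```text
(array([-0.0004,  0.0002,  0.0021]), 'tooly ang', np.float64(100.66), 'toolz', array([ 6.e-04, -2.e-04, -1.e+00]))
(np.float64(194.70841297594896), np.float64(205.448325463281)) (np.float64(160.03895442608913), np.float64(203.88705222256178))
```

In the tool's units: 0.002 m is 0.04, -0.0004 m is -0.008.

>>> {"method": "run_rows", "body": {"rows": {"plan":[[-0.008,0,0.04,0,0.2],[0,0,0,0,0.2],[0,0,0,0,0.2],[0,0,0,0,0.2],[0,0,0,0,0.2],[0,0,0,0,0.2]]}, "clamp_n": 25}}

```text
clock: 28.7
position: [0.4795, -0.2275, 0.0252]
ee_rot: [-0.292, 3.127, -0.0]
force: [-0.8, 0.1, 5.8]
width: 0.367
gripper_force: 25.0
```

Run:
```python
from h import *
print(delta((.4797,-.2275,.0255)))
```

```text
(array([-0.0002, -0.    , -0.0003]), 'tooly ang', np.float64(100.66), 'toolz', array([ 6.e-04, -1.e-04, -1.e+00]))
```

>>> {"method": "run_rows", "body": {"rows": {"plan":[[0,0,-0.6,0,0.2],[0,0,-0.8,0,0.2],[0,0,-0.8,0,0.2],[0,0,0,0,0.2],[0,0,0,0,0.2]]}}}

```text
clock: 29.2
position: [0.4797, -0.2275, 0.1355]
ee_rot: [-0.292, 3.126, -0.001]
force: [1.5, 0.3, -0.4]
width: 0.362
gripper_force: 25.0
```

Run:
```python
from h import *
print(delta((.5255,.0426,.136)))
```

```text
(array([-0.0951,  0.2569, -0.0005]), 'tooly ang', np.float64(100.68), 'toolz', array([ 1.9e-03, -4.0e-04, -1.0e+00]))
```

In the tool's units: 0.0367 m is 0.734, -0.0136 m is -0.272.

>>> {"method": "run_rows", "body": {"rows": {"plan":[[-0.272,0.734,0,0,0.2],[-0.272,0.734,0,0,0.2],[-0.272,0.734,0,0,0.2],[-0.272,0.734,0,0,0.2],[-0.272,0.734,0,0,0.2],[-0.272,0.734,0,0,0.2],[-0.272,0.734,0,0,0.2],[0,0,0,0,0.2],[0,0,0,0,0.2],[0,0,0,0,0.2]]}}}

```text
clock: 30.2
position: [0.5244, 0.0413, 0.1338]
ee_rot: [0.29, -3.126, 0.001]
force: [0.1, -0.7, -1.3]
width: 0.365
gripper_force: 25.0
```

Run:
```python
from h import *
print(delta((.5253,.0426,.1)))
```

```text
(array([-0.0012,  0.0011,  0.0338]), 'tooly ang', np.float64(100.6), 'toolz', array([-0.002, -0.001, -1.   ]))
```

In the tool's units: 0.012 m is 0.24, 0.01 m is 0.2.

>>> {"method": "run_rows", "body": {"rows": {"plan":[[-0.01,0.02,0.24,0,0.2],[0,0,0.24,0,0.2],[0,0,0.2,0,0.2],[0,0,0,0,0.2],[0,0,0,0,0.2],[0,0,0,0,0.2]]}}}

```text
clock: 30.8
position: [0.5258, 0.0436, 0.1011]
ee_rot: [-0.292, 3.128, 0.0]
force: [-0.4, -0.1, -0.1]
width: 0.363
gripper_force: 25.0
```

Run:
```python
from h import *
print(delta((.5253,.0426,.075)))
```

```text
(array([ 0.0007, -0.0009,  0.0261]), 'tooly ang', np.float64(100.65), 'toolz', array([ 5.e-04,  1.e-04, -1.e+00]))
```

In the tool's units: 0.005 m is 0.1, -0.0009 m is -0.018.

>>> {"method": "run_rows", "body": {"rows": {"plan":[[0.01,-0.018,0,0,0.2],[0,0,0.1,0,0.2],[0,0,0.1,0,0.2],[0,0,0.1,0,0.2],[0,0,0,0,0.2],[0,0,0,0,0.2]]}}}

```text
clock: 31.4
position: [0.5251, 0.0427, 0.0856]
ee_rot: [0.292, -3.128, 0.0]
force: [-1.0, 0.5, -1.7]
width: 0.362
gripper_force: 25.0
```

Run:
```python
from h import *
print(delta((.5253,.0426,.075)))
```

```text
(array([-0.0002, -0.0001,  0.0106]), 'tooly ang', np.float64(100.66), 'toolz', array([-5.e-04, -1.e-04, -1.e+00]))
```

In the tool's units: 0.004 m is 0.08, 0.0025 m is 0.05.

>>> {"method": "run_rows", "body": {"rows": {"plan":[[0,0,0.08,0,0.2],[0,0,0.08,0,0.2],[0,0,0.05,0,0.2],[0,0,0,0,0.2],[0,0,0,0,0.2]]}}}

```text
clock: 31.9
position: [0.5252, 0.0427, 0.0753]
ee_rot: [0.292, -3.128, -0.0]
force: [0.3, 0.5, -0.4]
width: 0.368
gripper_force: 25.0
```

>>> {"method": "run_rows", "body": {"rows": {"plan":[[0,0,0,0,0.55],[0,0,0,0,0.55],[0,0,0,0,0.55],[0,0,0,0,0.55]]}}}

```text
clock: 32.3
position: [0.5253, 0.0427, 0.0754]
ee_rot: [-0.292, 3.128, 0.0]
force: [0.2, -0.5, -0.8]
width: 0.549
gripper_force: 0.0
```

>>> {"method": "run_rows", "body": {"rows": {"plan":[[0,0,-0.4,0,0.55],[0,0,-0.6,0,0.55],[0,0,-0.6,0,0.55],[0,0,0,0,0.55]]}}}

```text
clock: 32.7
position: [0.5276, 0.0429, 0.159]
ee_rot: [-0.291, 3.122, 0.001]
force: [0.5, 0.1, -0.4]
width: 0.548
gripper_force: 0.0
```

```bash
python3 - <<'E'
from h import *
print(delta((.4517,-.3075,.0255)))
t=cam("top")
im=t["image"].astype(int);m=(im.min(2)>120);m[:,:395]=0;m[:,490:]=0;m[:195]=0;m[300:]=0
for c,st in blobs(m,40,600): print("vial top",c,st,pt(t,*c,.049))
E
```

```text
(array([ 0.1402, -0.3304,  0.1326]), 'tooly ang', np.float64(100.65), 'toolz', array([ 0.0063,  0.0013, -1.    ]))
vial top [465.16042781 273.00534759] [458 266  15  15 187] [ 0.45093762 -0.30672171  0.049     ]
```

In the tool's units: -0.0367 m is -0.734, 0.0156 m is 0.312.

>>> {"method": "run_rows", "body": {"rows": {"plan":[[0.312,-0.734,0,0,0.6],[0.312,-0.734,0,0,0.6],[0.312,-0.734,0,0,0.6],[0.312,-0.734,0,0,0.6],[0.312,-0.734,0,0,0.6],[0.312,-0.734,0,0,0.6],[0.312,-0.734,0,0,0.6],[0.312,-0.734,0,0,0.6],[0.312,-0.734,0,0,0.6]]}}}

```text
clock: 33.65
position: [0.4473, -0.309, 0.1543]
ee_rot: [0.292, -3.127, -0.001]
force: [-0.0, -0.4, -0.0]
width: 0.601
gripper_force: 0.0
```

>>> {"method": "run_rows", "body": {"rows": {"plan":[[0,0,0.4,0,0.6],[0,0,0.4,0,0.6],[0,0,0,0,0.6],[0,0,0,0,0.6],[0,0,0,0,0.6]]}}}

```text
clock: 34.15
position: [0.4488, -0.3078, 0.1159]
ee_rot: [-0.293, 3.127, -0.001]
force: [0.5, -0.6, -0.1]
width: 0.605
gripper_force: 0.0
```

Run:
```python
from h import *
print(delta((.4517,-.3075,.0255)))
s=cam("scene")
im=s["image"].astype(int);m=(im[...,2]-im[...,0]>60)&(im[...,2]<190)&(im[...,1]<110);m[:,:140]=0;m[:,225:]=0;m[:180]=0;m[250:]=0
print([(c.round(1),st[4]) for c,st in blobs(m,25,600)])
```

```text
(array([-0.0028, -0.0002,  0.0904]), 'tooly ang', np.float64(100.7), 'toolz', array([ 6.e-04, -3.e-04, -1.e+00]))
[(array([160.4, 205.1]), np.int32(59))]
```

In the tool's units: 0.03 m is 0.6, 0.025 m is 0.5.

>>> {"method": "run_rows", "body": {"rows": {"plan":[[-0.056,-0.004,0.4,0,0.6],[0,0,0.6,0,0.6],[0,0,0.5,0,0.6],[0,0,0.3,0,0.6],[0,0,0,0,0.6],[0,0,0,0,0.6]]}}}

```text
clock: 34.8
position: [0.4517, -0.3077, 0.0261]
ee_rot: [-0.292, 3.127, -0.001]
force: [-1.3, -0.5, 0.5]
width: 0.6
gripper_force: 0.0
```

>>> {"method": "run_rows", "body": {"rows": {"plan":[[0,0,0,0,0.2],[0,0,0,0,0.2],[0,0,0,0,0.2],[0,0,0,0,0.2],[0,0,0,0,0.2],[0,0,0,0,0.2]]}, "clamp_n": 25}}

```text
clock: 35.4
position: [0.4516, -0.3077, 0.026]
ee_rot: [-0.292, 3.127, -0.001]
force: [-0.8, 1.1, 6.4]
width: 0.362
gripper_force: 25.0
```

Run:
```python
from h import *
print(delta((.4517,-.3075,.0255)))
```

```text
(array([-0.0001,  0.0002,  0.0005]), 'tooly ang', np.float64(100.66), 'toolz', array([ 1.1e-03, -3.0e-04, -1.0e+00]))
```

>>> {"method": "run_rows", "body": {"rows": {"plan":[[0,0,-0.6,0,0.2],[0,0,-0.8,0,0.2],[0,0,-0.8,0,0.2],[0,0,0,0,0.2],[0,0,0,0,0.2]]}}}

```text
clock: 35.9
position: [0.4517, -0.3077, 0.1362]
ee_rot: [-0.292, 3.126, -0.001]
force: [-0.6, 0.6, -1.6]
width: 0.366
gripper_force: 25.0
```

Run:
```python
from h import *
print(delta((.4714,.0324,.136)))
```

```text
(array([-0.0824,  0.3305, -0.    ]), 'tooly ang', np.float64(100.68), 'toolz', array([ 2.e-03, -7.e-04, -1.e+00]))
```

In the tool's units: 0.0367 m is 0.734, -0.0092 m is -0.184.

>>> {"method": "run_rows", "body": {"rows": {"plan":[[-0.184,0.734,0,0,0.2],[-0.184,0.734,0,0,0.2],[-0.184,0.734,0,0,0.2],[-0.184,0.734,0,0,0.2],[-0.184,0.734,0,0,0.2],[-0.184,0.734,0,0,0.2],[-0.184,0.734,0,0,0.2],[-0.184,0.734,0,0,0.2],[-0.184,0.734,0,0,0.2]]}}}

```text
clock: 36.8
position: [0.4702, 0.0338, 0.134]
ee_rot: [0.292, -3.125, 0.0]
force: [1.0, -0.5, -0.3]
width: 0.365
gripper_force: 25.0
```

>>> {"method": "run_rows", "body": {"rows": {"plan":[[0,0,0,0,0.2],[0,0,0,0,0.2],[0,0,0.2,0,0.2],[0,0,0,0,0.2],[0,0,0,0,0.2]]}}}

```text
clock: 37.3
position: [0.4709, 0.0311, 0.1247]
ee_rot: [0.289, -3.127, 0.001]
force: [-0.2, -0.5, -0.5]
width: 0.361
gripper_force: 25.0
```

Run:
```python
from h import *
print(delta((.4714,.0324,.1)))
```

```text
(array([-0.0008,  0.0011,  0.0247]), 'tooly ang', np.float64(100.55), 'toolz', array([-1.5e-03, -6.0e-04, -1.0e+00]))
```

In the tool's units: 0.012 m is 0.24, 0.01 m is 0.2.

>>> {"method": "run_rows", "body": {"rows": {"plan":[[-0.01,0.022,0.24,0,0.2],[0,0,0.2,0,0.2],[0,0,0,0,0.2],[0,0,0,0,0.2],[0,0,0,0,0.2]]}}}

```text
clock: 37.8
position: [0.4719, 0.0335, 0.1034]
ee_rot: [-0.292, 3.128, -0.0]
force: [-0.2, -0.0, -0.5]
width: 0.37
gripper_force: 25.0
```

Run:
```python
from h import *
print(delta((.4714,.0324,.075)))
```

```text
(array([ 0.0007, -0.001 ,  0.0284]), 'tooly ang', np.float64(100.66), 'toolz', array([ 1.e-04,  0.e+00, -1.e+00]))
```

In the tool's units: 0.005 m is 0.1, 0.003 m is 0.06.

>>> {"method": "run_rows", "body": {"rows": {"plan":[[0.01,-0.02,0,0,0.2],[0,0,0.1,0,0.2],[0,0,0.1,0,0.2],[0,0,0.1,0,0.2],[0,0,0.06,0,0.2],[0,0,0,0,0.2],[0,0,0,0,0.2]]}}}

```text
clock: 38.5
position: [0.4714, 0.0325, 0.0853]
ee_rot: [0.292, -3.128, 0.0]
force: [-0.5, 0.0, -2.0]
width: 0.364
gripper_force: 25.0
```

Run:
```python
from h import *
print(delta((.4714,.0324,.0765)))
```

```text
(array([-0.    , -0.0001,  0.0088]), 'tooly ang', np.float64(100.66), 'toolz', array([-2.e-04, -1.e-04, -1.e+00]))
```

In the tool's units: 0.0045 m is 0.09, 0.004 m is 0.08.

>>> {"method": "run_rows", "body": {"rows": {"plan":[[0,0,0.08,0,0.2],[0,0,0.09,0,0.2],[0,0,0,0,0.2],[0,0,0,0,0.2]]}}}

```text
clock: 38.9
position: [0.4713, 0.0324, 0.0767]
ee_rot: [0.292, -3.128, 0.0]
force: [-0.8, -0.6, -0.1]
width: 0.364
gripper_force: 25.0
```

>>> {"method": "run_rows", "body": {"rows": {"plan":[[0,0,0,0,0.55],[0,0,0,0,0.55],[0,0,0,0,0.55],[0,0,0,0,0.55]]}}}

```text
clock: 39.3
position: [0.4715, 0.0325, 0.077]
ee_rot: [-0.292, 3.128, 0.0]
force: [0.3, -1.3, -1.0]
width: 0.546
gripper_force: 0.0
```

>>> {"method": "run_rows", "body": {"rows": {"plan":[[0,0,-0.4,0,0.55],[0,0,-0.6,0,0.55],[0,0,-0.6,0,0.55],[0,0,0,0,0.55]]}}}

```text
clock: 39.7
position: [0.4737, 0.0327, 0.1602]
ee_rot: [-0.291, 3.122, 0.001]
force: [-0.5, 0.8, 0.4]
width: 0.552
gripper_force: 0.0
```

```bash
python3 - <<'E'
from h import *
print(delta((.4153,.3084,.155)))
E
```

```text
(array([0.0065, 0.2817, 0.0053]), 'tooly ang', np.float64(100.65), 'toolz', array([ 0.0061,  0.0014, -1.    ]))
```

Move towards the button, fingers closing, then verify the vials before pressing.

In the tool's units: 0.04 m is 0.8, 0.001 m is 0.02.

>>> {"method": "run_rows", "body": {"rows": {"plan":[[0.02,0.8,0,0,0],[0.02,0.8,0,0,0],[0.02,0.8,0,0,0],[0.02,0.8,0,0,0],[0.02,0.8,0,0,0],[0.02,0.8,0,0,0],[0.02,0.8,0,0,0],[0,0,0,0,0],[0,0,0,0,0],[0,0,0,0,0]]}}}

```text
clock: 40.7
position: [0.4128, 0.3051, 0.1563]
ee_rot: [0.29, -3.128, 0.002]
force: [-0.4, -0.5, -1.0]
width: 0.005
gripper_force: 0.0
```

```bash
python3 - <<'E'
from h import *
print(delta((.4153,.3084,.05)))
t=cam("top");s=cam("scene")
cv2.imwrite("pics/j.png",np.hstack([cv2.resize(d["image"][r0:r0+120,c0:c0+c],None,fx=4,fy=4,interpolation=2) for d,r0,c0,c in((t,190,250,95),(s,115,275,100))]))
E
```

```text
(array([-0.0031,  0.0029,  0.1063]), 'tooly ang', np.float64(100.6), 'toolz', array([-5.0e-04, -1.1e-03, -1.0e+00]))
```

View pics/j.png

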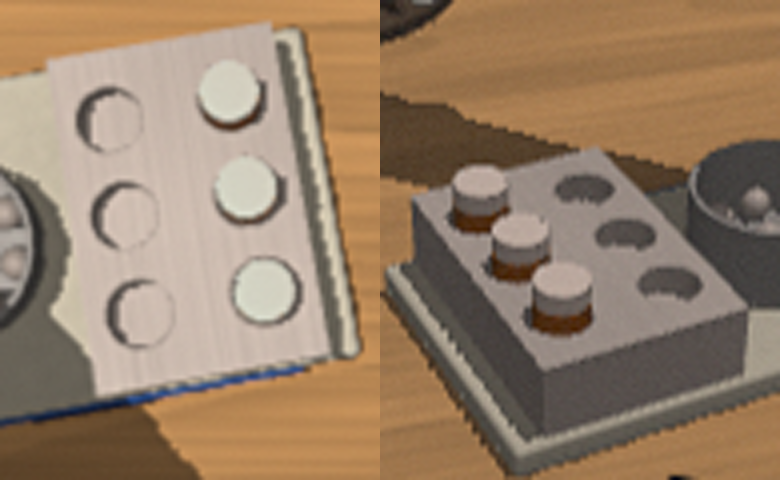

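All three vials stand upright and seated, caps at (230,93), (247,188) and (265,290) in the left panel. Now the button.

In the tool's units: 0.03 m is 0.6, 0.01 m is 0.2.

>>> {"method": "run_rows", "body": {"rows": {"plan":[[-0.06,0.058,0.6,0,0],[0,0,0.6,0,0],[0,0,0.6,0,0],[0,0,0.2,0,0],[0,0,0,0,0],[0,0,0,0,0],[0,0,0,0,0]]}}}

```text
clock: 41.5
position: [0.4161, 0.3103, 0.0583]
ee_rot: [-0.291, 3.126, 0.002]
force: [0.0, -1.1, -0.2]
width: 0.008
gripper_force: 0.0
```

```bash
python3 - <<'E'
from h import *
print(delta((.4153,.3084,.039)))
E
```

```text
(array([ 0.0011, -0.0017,  0.0193]), 'tooly ang', np.float64(100.64), 'toolz', array([ 0.0018,  0.0016, -1.    ]))
```

In the tool's units: 0.008 m is 0.16, 0.006 m is 0.12.

>>> {"method": "run_rows", "body": {"rows": {"plan":[[0.02,-0.034,0.16,0,0],[0,0,0.12,0,0],[0,0,0.08,0,0],[0,0,0,0,0],[0,0,0,0,0]]}}}

```text
clock: 42.0
position: [0.4145, 0.3078, 0.0388]
ee_rot: [0.292, -3.128, 0.0]
force: [-0.4, -0.9, 2.9]
width: 0.005
gripper_force: 1.3
```

>>> {"method": "run_rows", "body": {"rows": {"plan":[[0,0,0.04,0,0],[0,0,0.04,0,0],[0,0,0,0,0]]}}}

```text
clock: 42.3
position: [0.4146, 0.3079, 0.036]
ee_rot: [-0.292, 3.128, 0.001]
force: [-4.2, -3.6, 19.9]
width: 0.003
gripper_force: 10.0
```

>>> {"method": "run_rows", "body": {"rows": {"plan":[[0,0,0.02,0,0],[0,0,0.02,0,0],[0,0,0,0,0],[0,0,0,0,0]]}}}

```text
clock: 42.7
position: [0.4147, 0.308, 0.0354]
ee_rot: [-0.291, 3.127, 0.002]
force: [-7.7, -8.1, 42.8]
width: 0.004
gripper_force: 21.3
```

The button is at its stop: force rises steeply at z≈0.036. Release and retreat.

In the tool's units: -0.04 m is -0.8, -0.02 m is -0.4.

>>> {"method": "run_rows", "body": {"rows": {"plan":[[0,0,-0.1,0,0],[0,0,-0.4,0,0],[0,0,-0.8,0,0],[0,0,-0.8,0,0],[0,0,-0.4,0,0],[0,0,0,0,0],[0,0,0,0,0]]}}}

```text
clock: 43.4
position: [0.4143, 0.308, 0.1577]
ee_rot: [-0.292, 3.128, 0.001]
force: [0.4, 0.0, -0.9]
width: 0.006
gripper_force: 0.0
```

>>> {"method": "run_rows", "body": {"rows": {"plan":[[0.6,0.7,0,0,0],[0.6,0.7,0,0,0],[0.6,0.7,0,0,0],[0,0,0,0,0],[0,0,0,0,0],[0,0,0,0,0]]}}}

```text
clock: 44.0
position: [0.3072, 0.3932, 0.1569]
ee_rot: [0.29, -3.128, 0.003]
force: [0.4, 0.2, 0.2]
width: 0.002
gripper_force: 0.0
```

Run:
```python
from h import *
t=cam("top");s=cam("scene")
# button top height from two views
for d,(r0,r1,c0,c1) in((t,(275,300,180,212)),(s,(140,170,380,415))):
    im=d["image"][r0:r1,c0:c1].astype(int);d["b"]=[(c+[c0,r0],st) for c,st in blobs((im.min(2)>140),20,400)]
    print([(c.round(1),st[2:]) for c,st in d["b"]])
cv2.imwrite("pics/k.png",np.hstack([cv2.resize(d["image"][r0:r0+125,c0:c0+c],None,fx=2,fy=2,interpolation=2) for d,r0,c0,c in((t,188,155,190),(s,115,270,190))]))
```

```text
[(array([194.1, 286.9]), array([ 11,  11, 100], dtype=int32))]
[(array([395. , 150.9]), array([ 9,  5, 36], dtype=int32))]
```

View pics/k.png

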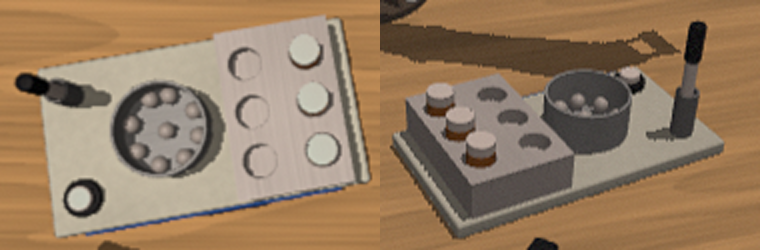

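The button has sprung back to its starting look at (83,198). The rod is in its holder, all the visible beads are in the well, and the three vials are seated. Handing in.

```bash
python3 -c "
from cell import arm, camrig, status
print(arm.sign_off())"
```

```text
the job is handed in; nothing more can be done
None
```

I handed the job in at about 44 s on the robot's clock. The beads were stirred four rounds anticlockwise and the rod stands back in its holder. All three vials are seated in bores of their own, and the start button was pressed to its stop and released; sign-off returned no verdict, so this rests on the last camera views.

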